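# Set the iris ring of the dish-viewing stand to its index tab

### The arm

A 6-joint arm with a two-finger parallel gripper is mounted at the origin on a cart in front of the work surface, level with it; the furniture and walls round the work are solid. World frame = base frame: x ahead of the robot, y to its left, z up, the work surface at z = 0. Lengths are in mm, angles in degrees, forces in N, time in s.
With the tool pointing down it reaches from about 350 to 875 mm from the base axis. Payload 4.2 kg.
Tool frame: the origin (TCP) lies between the finger pads; the fingertips stand 25 mm ahead of it and the grasp point (between the pads) lies 6 mm ahead of it (robot.tcp_to_tips is the distance from the TCP to the fingertips, in mm); z points along the fingers, y is the direction in which the jaws open and shut (so a half turn about z gives the same grasp; the last joint's range is limited). The gripper opens to 87 mm and grips with 3 to 60 N. Pads are 19 mm wide; open, the fingers measure 117 mm over their backs; the gripper's body (75 mm by 190 mm) begins 51 mm behind the grasp point.
Start: joints at [89.473, 22.042, 0.453, 0, -68.411, -14.817], TCP at [165.35, 602.71, 247.55] pointing down, gripper open.
Joint ranges: [-179.83, 179.83], [-69.29, 118.12], [-61.27, 80.66], [-181.25, 117.63], [-171.15, -9.14], [-177.46, 177.46]. Speed limits (degrees/s): [159.86, 159.86, 180, 180, 180, 180].

### API

Orientations are given as [roll, pitch, yaw] about the fixed x, y, z axes, in that order (R = Rz(yaw) Ry(pitch) Rx(roll)).
In Python, from bench import robot gives the robot as it stands. Calls block until the motion is done:
- robot.move_pose(position, orientation): joint-space move of the TCP to a pose.
- robot.move_l(position, speed=150, orientation=None, until_force=None): straight line of the TCP; orientation=None keeps the orientation; speed is the mean speed in mm/s. With until_force (N) it stops when the force on the tool has changed by that much, and returns True; else False.
- robot.set_joints(angles): joint-space move.
- robot.gripper_to(opening, grasp_force=None): finger opening in mm; grasp_force is the grip in N (None keeps the last); returns when the fingers have stopped.
- robot.sleep(seconds).
- robot.ik(position, orientation): joint angles nearest the present ones, or None.
- robot.get_state(): the state.
- robot.read_camera(name): name is "scene" or "top" or "wrist"; returns the picture (420x560x3 uint8, blue, green, red); there is no depth.
- robot.calibration(name): a dict with "fx", "fy", "cx", "cy" (pixels), "k1" (the pictures are not rectified: a ray, as slopes to the right and down, at radius r is drawn at 1 + k1 r^2 times it, then the intrinsics apply), "R" (3x3) and "t" (3): a world point X has camera coordinates R X + t; the wrist camera has in their place "hand_eye" (4x4, takes a point from camera to tool coordinates, whose origin is the TCP and whose axes are the flange's). Camera axes: x right, y down, z forward; pixel columns grow to the right and rows downward; lengths in mm; the calibration is good to about 2 mm. A picture is of the moment at which its call begins: read the wrist's pose just before it. calibration takes no time and is no camera call.
A pose or a line that the arm cannot do raises robot.PlanningError and nothing moves.
- robot.sign_off(): hands the job in, once; it reports no verdict.
The state is a dict: "time_s": time; "joint_pos": joint angles; "dq": joint speeds; "effort": joint torques, N m; "tool_pos": TCP position; "tcp_rot": TCP orientation; "force": force on the tool from outside, world axes, zero at the start; "torque": the same for the moment, N m; "opening": finger opening in mm.
Only numpy, scipy, OpenCV 4.12 (cv2) and the standard library are available. Lean on these libraries where they do the work, as an engineer would, in place of code of your own. Each camera call takes 0.05 s, during which the arm holds its last target.

### The job

Set the iris ring of the dish-viewing stand by pushing its lever with your fingers, without pinching the lever's grip: first push the lever all the way to its stop on the right (as seen from the robot) to take up the play, then push it back to the left until its thin pointer neck stands centrally over the small black index tab on the scale's rim, and take your hand away. Leave the tab, the dish on the stand, the beaker, the spare knob and the pen where they are.

Things in the scene. Friction and masses are not known exactly. Their poses are not given: they have to be found in the camera images.
- stand: Dish-viewing stand, fixed to the worktop: grey foot and column (152 mm across, 34 mm high), on it a round aluminium scale flange (196 mm across, top at 38 mm) with short black lines every 5 degrees over its front half, in the middle a white window with a dish. Origin: centre of its underside. The scale lies at its -x side, facing the robot, turned up to 0.3 rad either way.
- stage_centre (a point): Centre of the round white window on top of the stand, on the vertical axis about which the iris ring turns; 50 mm above the worktop.
- iris_ring (a joint): Angle of the dark iris ring (128 mm across, top 52 mm above the worktop) and its lever, rad. 0: lever straight to the front of the stand (towards the robot); positive is counter-clockwise seen from above, which moves the lever end to the robot's right. It runs from -1.05 (left stop post) to 1.05 (right stop post). About 2 N at the lever's grip moves it; it stays where it is left.
- grip_mid (a point): Middle of the lever's upright black finger grip, 118 mm from the ring's axis, 70 mm above the worktop. The grip is an oval post, 24 mm along the direction in which it travels, 14 mm radially, standing from 51 to 90 mm above the worktop (left half iris_ring_c15, right half iris_ring_c16), on a lever plate 30 mm wide, 20 mm radially, whose top is at 51 mm.
- pointer (a point): The lever's thin neck (4 mm wide, steel), which serves as the pointer over the scale: point on its centre line, 93 mm from the ring's axis, 51 mm above the worktop.
- index_tab (a joint): Angle of the index tab about the same axis, rad, with the same zero and direction as the iris ring: lever and tab are in line when both angles are equal. Stiff sliding clip, already set, not to be moved.
- tab_mark (a point): Top centre of the index tab, a small black clip on the rim of the scale flange, 10 mm wide along the rim, 18 mm radially, 93 mm from the ring's axis, its top 43 mm above the worktop. The lever passes over it 3 mm higher without touching it.
- dish: Loose covered petri dish, 62 mm across, 16 mm high, lying on the stand's window (its top 66 mm above the worktop). Origin: centre of its underside.
- near_beaker: Loose glass beaker, 54 mm across, 70 mm high, on the worktop to the left of the stand. Origin: centre of its underside.
- loose_knob: Loose spare gas-tap knob, a blue fluted cap 57 mm across, 51 mm high, on the worktop to the right of the stand. Origin: centre of its underside.
- pen: Loose felt pen, 136 mm long, 13 mm thick, lying crosswise on the worktop in front of the stand. Origin: centre of its underside.

How it is judged:
By the outcome, as a careful person would: the job done as asked, in the order asked, and still so for the second after the job is handed in, with the robot touching nothing.
It also fails if it takes over 53 s, if anything falls off the work surface, if the arm or the gripper's body presses on something with over 40 N, if the wrist force passes 120 N, or if a joint passes its speed limit or range.

## Working session

There is one attempt and no reset: what is moved stays moved. The work goes in short steps, each a Python script; the robot and the scene stay as the last script left them, time stands still between calls to the robot, and variables do not carry over. Pictures are saved under pics/ and viewed, and the job is handed in when it is done.

```bash
mkdir -p pics; python3 - <<'E'
from bench import robot
import cv2
for n in ["scene","top","wrist"]:
    cv2.imwrite(f"pics/a_{n}.png",robot.read_camera(n)); 
    c=robot.calibration(n); print(n,c)
print(robot.get_state())
E
```

```text
scene {'fx': 430.522216316686, 'fy': 430.522216316686, 'cx': 272.7490034637107, 'cy': 205.6289744089234, 'k1': -0.1271919791104034, 'R': array([[ 0.64734613, -0.76196498, -0.01877113],
       [-0.57596646, -0.47289966, -0.66680473],
       [ 0.49920499,  0.442465  , -0.74499604]]), 't': array([-340.36926309,  385.42292021,  632.3379851 ])}
top {'fx': 440.03511571820286, 'fy': 440.03511571820286, 'cx': 281.84066009449396, 'cy': 213.00156054868108, 'k1': -0.021958226604146473, 'R': array([[-0.00933792, -0.99940099, -0.0333237 ],
       [-0.99948805,  0.0103482 , -0.03027459],
       [ 0.03060129,  0.03302393, -0.99898598]]), 't': array([ 61.87779777, 541.75580313, 922.26346423])}
wrist {'fx': 322.8892462706141, 'fy': 322.8892462706141, 'cx': 276.6965918936992, 'cy': 209.15857495383682, 'k1': -0.010152979802276803, 'hand_eye': array([[ 5.60906240e-04, -9.55493962e-01, -2.95010125e-01,
         8.13211832e+01],
       [ 9.99999838e-01,  5.63024907e-04,  7.77575042e-05,
         6.32368786e-01],
       [ 9.18012225e-05, -2.95010121e-01,  9.55494123e-01,
        -1.37653944e+02],
       [ 0.00000000e+00,  0.00000000e+00,  0.00000000e+00,
         1.00000000e+00]])}
{'time_s': 0.15, 'joint_pos': array([ 8.94724832e+01,  2.20826607e+01,  3.96968128e-01, -2.30176091e-02,
       -6.84113770e+01, -1.48160774e+01]), 'dq': array([ 0.00279674, -0.04867365,  0.29298787,  0.1301396 ,  0.00698331,
       -0.00722635]), 'effort': array([-4.23598283e-05, -3.91048658e+01,  1.87588531e+01,  4.22234774e+00,
        1.24114883e-02, -1.33443773e-04]), 'tool_pos': array([165.24728653, 602.32130531, 246.67777317]), 'tcp_rot': array([ 1.79900687e+02, -4.14536021e-03, -1.53520778e+01]), 'force': array([-0.0034265 , -0.22873517, -0.07796622]), 'torque': array([-0.02703073,  0.00811004, -0.001069  ]), 'opening': 86.95288697323329}
```

View pics/a_top.png

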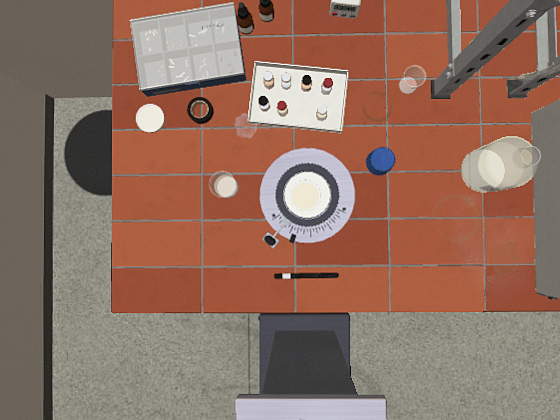

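View pics/a_scene.png

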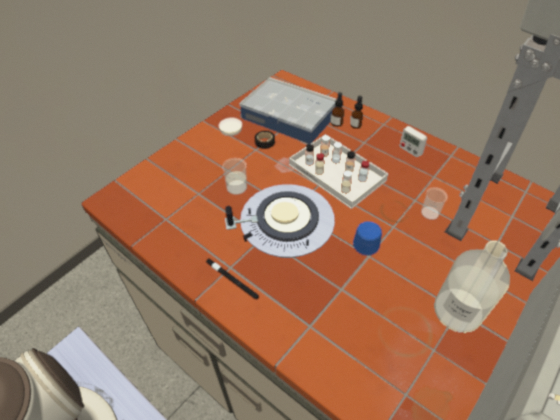

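```bash
cat > h.py <<'E'
import numpy as np,cv2
from bench import robot
def ray(uv,c,R,t):
    K=np.array([[c['fx'],0,c['cx']],[0,c['fy'],c['cy']],[0,0,1]])
    p=cv2.undistortPoints(np.array([[uv]],float),K,np.array([c['k1'],0,0,0,0]))[0,0]
    d=R.T@np.array([p[0],p[1],1]); o=-R.T@t
    return o,d
def onplane(uv,c,z,R=None,t=None):
    R=c['R'] if R is None else R; t=c['t'] if t is None else t
    o,d=ray(uv,c,R,t); return o+d*(z-o[2])/d[2]
def wristRt(state,c):
    from scipy.spatial.transform import Rotation as Ro
    T=np.eye(4);T[:3,:3]=Ro.from_euler('xyz',state['tcp_rot'],degrees=True).as_matrix();T[:3,3]=state['tool_pos']
    M=np.linalg.inv(T@c['hand_eye']); return M[:3,:3],M[:3,3]
E
python3 - <<'E'
from h import *
im=cv2.imread('pics/a_top.png'); c=robot.calibration('top')
x0,y0,x1,y1=190,130,410,290
cv2.imwrite('pics/b.png',cv2.resize(im[y0:y1,x0:x1],None,fx=3.6,fy=3.6,interpolation=cv2.INTER_CUBIC))
hsv=cv2.cvtColor(im,cv2.COLOR_BGR2HSV)
# flange: low saturation bright
m=((hsv[...,1]<70)&(hsv[...,2]>90)).astype(np.uint8)*255
m[:, :250]=0;m[:,365:]=0;m[:140]=0;m[250:]=0
cs,_=cv2.findContours(m,cv2.RETR_EXTERNAL,cv2.CHAIN_APPROX_NONE)
k=max(cs,key=cv2.contourArea);h=cv2.convexHull(k);print(cv2.fitEllipse(k),cv2.contourArea(k),cv2.minEnclosingCircle(k))
(e,_,_)=cv2.fitEllipse(k); print('flange c',onplane(e,c,38))
for n,uv,z in [('grip',(270,240),90),('tab',(292.5,238.5),43),('pen',(306,275.5),10),('knob',(380,160),51),('beaker',(224,185),35)]: print(n,onplane(uv,c,z))
E
```

```text
((305.9110107421875, 195.8318634033203), (97.69497680664062, 107.69071197509766), 73.8492660522461) 7122.5 ((307.431884765625, 196.61769104003906), 62.09855270385742)
flange c [576.16475265   5.88268555  38.        ]
grip [487.93312467  77.23869433  90.        ]
tab [489.16837268  34.20550831  43.        ]
pen [410.28120361   6.90304422  10.        ]
knob [ 645.96132771 -143.93493415   51.        ]
beaker [600.84370787 175.07018865  35.        ]
```

View pics/b.png

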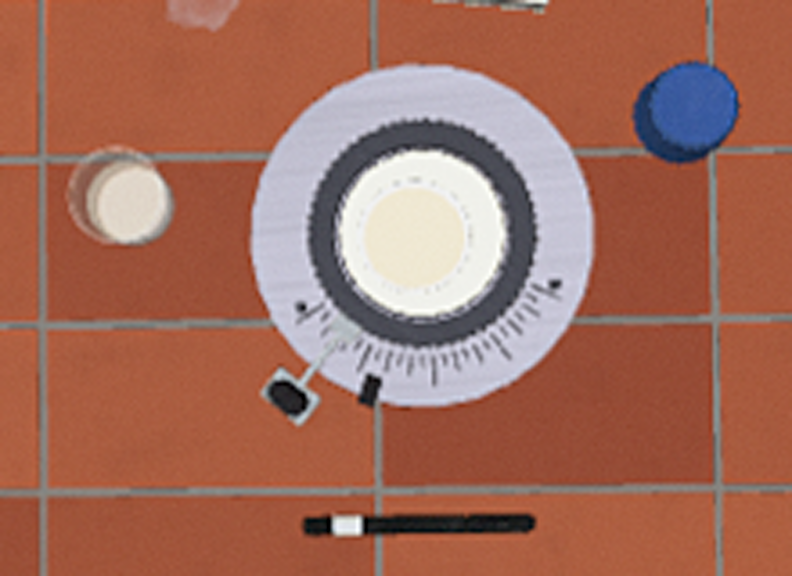

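```bash
python3 - <<'E'
from h import *
c=robot.calibration('top'); P=lambda x,y,z: onplane((x/3.6+190,y/3.6+130),c,z)
# crop resize offset half pixel ignored
O=P(422.5,235,38); print('O',O, 'ring', P(423,233,52), 'win',P(421.5,233.5,50))
for n,x,y,z in [('grip',290,397,90),('tab',370,390,43),('postL',301,307,55),('postR',555,285,55),('neck',322,366,51)]:
    p=P(x,y,z)-O; print(n,p+O,'r',np.hypot(*p[:2]),'phi',np.degrees(np.arctan2(-p[1],-p[0])))
for a in (-60,-40,-16,0,40,75):
    d=np.radians(a); p=O[:2]+118*np.array([-np.cos(d),-np.sin(d)])
    print(a,p,robot.ik([p[0],p[1],85],[180,0,a]))
E
```

```text
O [577.26828644   2.90062219  38.        ] ring [577.40348993   2.9632236   52.        ] win [577.27503173   3.75680882  50.        ]
grip [487.3884611   76.16876477  90.        ] r 115.95949172445714 phi -39.18619477781533
tab [489.50233865  33.63698278  43.        ] r 92.99239460401624 phi -19.30067617035911
postL [536.52313901  71.64997849  55.        ] r 79.91646283141692 phi -59.34637880347408
postR [547.33384899 -70.05385236  55.        ] r 78.85699653554703 phi 67.69083951115796
neck [503.39573877  60.35346346  51.        ] r 93.58409196595844 phi -37.87325127383102
-60 [518.26828644 105.09161983] [ 29.05156641  23.14050202 -24.88587029   0.         -41.97362769
   0.94843359]
-40 [486.87504215  78.74956013] [ 2.80930218e+01  2.03361188e+01 -2.98142116e+01  2.54444375e-14
 -3.98496697e+01  2.19069782e+01]
-16 [463.83940632  35.42583017] [ 2.44586919e+01  1.81031185e+01 -3.36091809e+01  2.54444375e-14
 -3.82877006e+01  4.95413081e+01]
0 [459.26828644   2.90062219] [ 2.07230964e+01  1.76270868e+01 -3.44019719e+01  2.54444375e-14
 -3.79709414e+01  6.92769036e+01]
40 [486.87504215 -72.94831576] [ 1.04196676e+01  2.02654029e+01 -2.99362341e+01  2.54444375e-14
 -3.97983630e+01  1.19580332e+02]
75 [ 546.72763912 -111.07862532] [  5.16003442  25.41980384 -20.76250884   0.         -43.81768731
 159.83996558]
```

```bash
cat >> h.py <<'E'
O=np.array([577.3,3.2])
def at(phi,r=118,z=85):
    d=np.radians(phi); return [O[0]-r*np.cos(d),O[1]-r*np.sin(d),z],[180,0,phi]
def wpic(name):
    s=robot.get_state(); im=robot.read_camera('wrist'); cv2.imwrite(f'pics/{name}.png',im)
    np.savez(f'pics/{name}.npz',tool_pos=s['tool_pos'],tcp_rot=s['tcp_rot']); return s,im
E
python3 - <<'E'
from h import *
p,o=at(-19.3,118,190)
robot.move_pose(p,o); robot.gripper_to(64)
s,_=wpic('w1'); print(s['time_s'],s['tool_pos'],s['tcp_rot'],s['opening'])
E
```

```text
3.1417 [465.92257965  42.17460926 190.00530482] [ 1.79999502e+02 -4.12943386e-04 -1.93016762e+01] 64.31576505084851
```

View pics/w1.png

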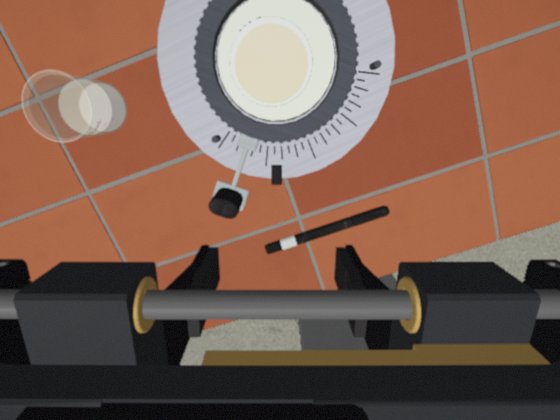

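```bash
python3 - <<'E'
from h import *
robot.gripper_to(50)
p,o=at(-39,118,150); robot.move_pose(p,o)
p,o=at(-39,118,84); print(robot.move_l(p,100,o,until_force=6))
wpic('w2')
s=robot.get_state(); print(s['time_s'],s['tool_pos'],s['force'],s['opening'])
for phi in (-32,-26):
    p,o=at(phi,118,84); r=robot.move_l(p,60,o,until_force=10); s=robot.get_state(); print(phi,r,s['time_s'],s['force'].round(1))
wpic('w3')
E
```

```text
False
5.1083 [486.20420957  77.64198558  84.84328765] [0.06944418 0.1831563  0.17981972] 50.09429523142243
-32 False 5.5 [ 0.1 -0.1  0.1]
-26 False 5.8583 [-0.5  1.5  0.8]
```

View pics/w2.png

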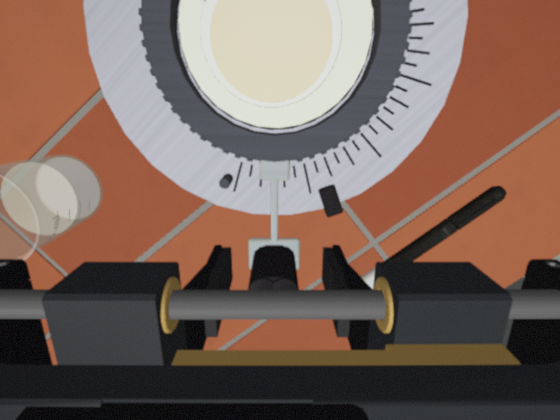

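View pics/w3.png

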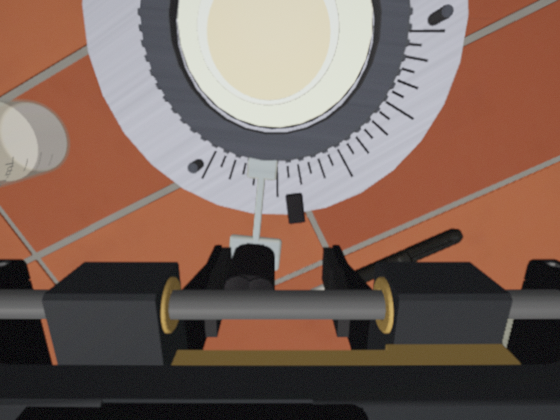

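w2 shows the neck at column ~274, central between the fingers. w3 shows the left finger against the grip (255,265) and the lever moving, with the tab untouched at (295,208). I'll carry on to the right stop.

```bash
python3 - <<'E'
from h import *
phi=-26;r=False
while phi<82 and not r:
    phi+=7 if phi<56 else 3
    p,o=at(phi,118,84); r=robot.move_l(p,60,o,until_force=10); s=robot.get_state(); print(phi,r,round(s['time_s'],2),s['force'].round(1),s['tcp_rot'][2].round(2))
wpic('w4')
E
```

```text
-19 False 6.3 [ 0.3 -0.2  0.2] -19.11
-12 False 6.69 [ 0.1 -0.4  0.9] -12.12
-5 False 7.08 [ 0.3 -0.2  0.1] -5.12
2 False 7.47 [ 1.  -0.4 -0.4] 1.88
9 False 7.87 [ 0.8  0.4 -0.9] 8.88
16 False 8.26 [ 0.4 -0.6  0.4] 15.88
23 False 8.65 [ 0.2 -0.3  0.1] 22.88
30 False 9.04 [-0.1 -0.  -0.3] 29.88
37 False 9.43 [ 0.3  1.1 -0.1] 36.88
44 False 9.82 [-0.1  0.2  0.2] 43.88
51 False 10.22 [ 0.5 -0.2 -0.4] 50.88
58 False 10.61 [ 0.  -0.5  0.1] 57.88
61 False 10.86 [-0.6  0.5 -0.2] 60.87
64 False 11.11 [-1.2  0.4  0.2] 63.86
67 False 11.36 [-0.6 -0.4 -1.4] 66.86
70 False 11.61 [-0.4 -0.9 -0.4] 69.86
73 False 11.86 [-4.2  1.9  1.4] 72.84
76 False 12.11 [-13.    9.7   6.4] 75.74
79 False 12.36 [-22.6  15.   12.6] 78.64
82 False 12.61 [-31.7  20.2  17.5] 81.55
```

View pics/w4.png

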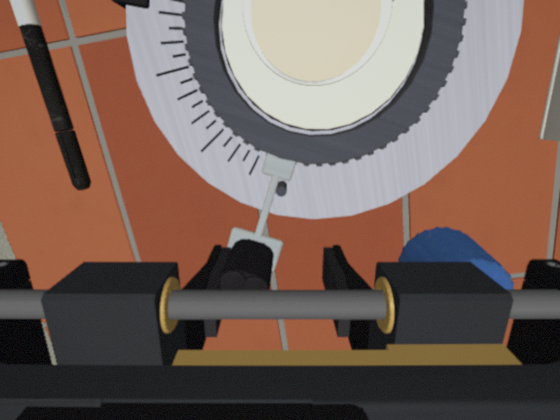

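```bash
python3 - <<'E'
from h import *
phi=77
p,o=at(phi,118,84); robot.move_l(p,40,o)
while phi>-17:
    phi=max(phi-9,-17)
    p,o=at(phi,118,84); r=robot.move_l(p,60,o,until_force=15); s=robot.get_state()
    if r: print('stopped',phi,s['force']);break
robot.sleep(.2)
s,_=wpic('w5');print(s['time_s'],s['force'].round(1),s['tcp_rot'],s['tool_pos'],s['opening'])
E
```

```text
stopped 68 [-0.68288516  0.56117613 -0.37197059]
13.5333 [-0.1 -0.4  0.1] [-1.79596781e+02  1.58144821e-01  7.17323787e+01] [ 537.79293802 -109.11168368   81.62448882] 50.020309421086836
```

View pics/w5.png

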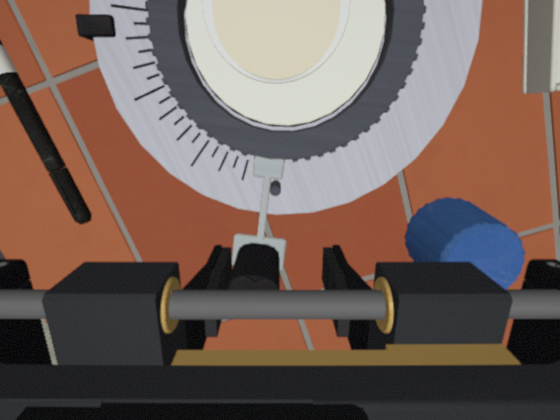

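The force trigger fired on unloading, with the lever still at the stop post in w5. Continuing to the left.

```bash
python3 - <<'E'
from h import *
phi=71
while phi>-17:
    phi=max(phi-11,-17)
    p,o=at(phi,118,84); r=robot.move_l(p,70,o,until_force=15); s=robot.get_state()
    if r: print('stopped',phi,s['force']);break
robot.sleep(.2)
s,_=wpic('w6');print(s['time_s'],s['force'].round(1),s['tcp_rot'],s['tool_pos'],s['opening'])
E
```

```text
17.5667 [-0.3 -0.5 -0.5] [-1.79986131e+02 -9.61873119e-03 -1.69821399e+01] [464.48753309  37.47161813  84.05604316] 49.865264828570346
```

View pics/w6.png

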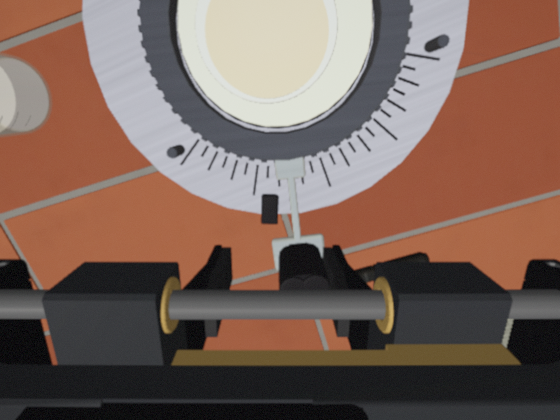

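```bash
cat >> h.py <<'E'
def pang(uv,z,s,c):
    R,t=wristRt(s,c); p=onplane(uv,c,z,R,t)[:2]-O
    return np.degrees(np.arctan2(-p[1],-p[0])),np.hypot(*p)
E
python3 - <<'E'
from h import *
im=cv2.imread('pics/w6.png')
cv2.imwrite('pics/w6z.png',cv2.resize(im[150:250,220:340],None,fx=6,fy=6,interpolation=cv2.INTER_NEAREST))
g=cv2.cvtColor(im,cv2.COLOR_BGR2GRAY)
for v in (180,190,200,210,216,222,228): print(v,list(g[v,256:310]))
E
```

```text
180 [np.uint8(111), np.uint8(172), np.uint8(187), np.uint8(188), np.uint8(187), np.uint8(187), np.uint8(186), np.uint8(186), np.uint8(187), np.uint8(188), np.uint8(189), np.uint8(190), np.uint8(191), np.uint8(192), np.uint8(192), np.uint8(193), np.uint8(194), np.uint8(194), np.uint8(193), np.uint8(193), np.uint8(189), np.uint8(170), np.uint8(125), np.uint8(115), np.uint8(162), np.uint8(184), np.uint8(188), np.uint8(188), np.uint8(189), np.uint8(190), np.uint8(185), np.uint8(173), np.uint8(178), np.uint8(183), np.uint8(182), np.uint8(182), np.uint8(179), np.uint8(173), np.uint8(166), np.uint8(179), np.uint8(189), np.uint8(189), np.uint8(189), np.uint8(189), np.uint8(183), np.uint8(146), np.uint8(94), np.uint8(119), np.uint8(174), np.uint8(189), np.uint8(192), np.uint8(191), np.uint8(192), np.uint8(192)]
190 [np.uint8(179), np.uint8(190), np.uint8(191), np.uint8(189), np.uint8(190), np.uint8(190), np.uint8(191), np.uint8(190), np.uint8(192), np.uint8(191), np.uint8(191), np.uint8(189), np.uint8(189), np.uint8(190), np.uint8(189), np.uint8(188), np.uint8(188), np.uint8(188), np.uint8(18
[... 3837 characters left out ...]
int8(119), np.uint8(119), np.uint8(118), np.uint8(120), np.uint8(120), np.uint8(121), np.uint8(121), np.uint8(119), np.uint8(121), np.uint8(120), np.uint8(120), np.uint8(121), np.uint8(121), np.uint8(119), np.uint8(119), np.uint8(122), np.uint8(122), np.uint8(121), np.uint8(121), np.uint8(123), np.uint8(121), np.uint8(113), np.uint8(111), np.uint8(131), np.uint8(139), np.uint8(139), np.uint8(140), np.uint8(137), np.uint8(124), np.uint8(130), np.uint8(171), np.uint8(183), np.uint8(183), np.uint8(182), np.uint8(182), np.uint8(174), np.uint8(155), np.uint8(125), np.uint8(110), np.uint8(106), np.uint8(102), np.uint8(103), np.uint8(105), np.uint8(107), np.uint8(106), np.uint8(103), np.uint8(105)]
```

View pics/w6z.png

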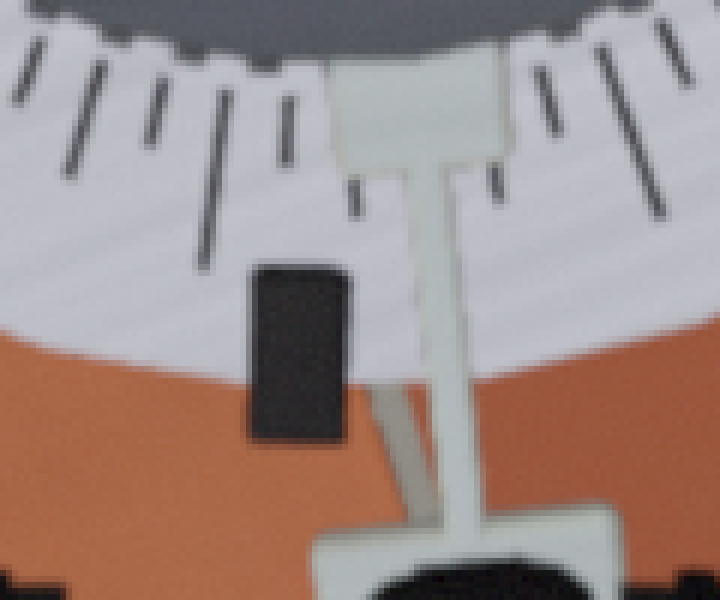

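```bash
python3 - <<'E'
from h import *
c=robot.calibration('wrist'); s=dict(np.load('pics/w6.npz'))
for uv in [(291.4,190),(292.5,200),(294.7,216),(295.3,222),(296.1,228)]: print('neck',uv,pang(uv,51,s,c))
for uv in [(269.5,200),(269.4,210),(269.3,222)]: print('tab',uv,pang(uv,43,s,c))
for u in (261.3,277.5): print(pang((u,210),43,s,c))
E
```

```text
neck (291.4, 190) (np.float64(-10.583930834407957), np.float64(78.85847612203112))
neck (292.5, 200) (np.float64(-10.550324504002285), np.float64(84.5367057578231))
neck (294.7, 216) (np.float64(-10.355141820573122), np.float64(93.87656882556344))
neck (295.3, 222) (np.float64(-10.363848306987919), np.float64(97.43941110816887))
neck (296.1, 228) (np.float64(-10.308511137204), np.float64(101.05701897051287))
tab (269.5, 200) (np.float64(-19.195383569868167), np.float64(86.29943938798807))
tab (269.4, 210) (np.float64(-19.109586672256132), np.float64(92.3133084033184))
tab (269.3, 222) (np.float64(-19.011881490376958), np.float64(99.68346528576625))
(np.float64(-22.01416853318001), np.float64(92.6096543312386))
(np.float64(-16.193984970076155), np.float64(92.25537318517482))
```

```bash
python3 - <<'E'
from h import *
p,o=at(-24.5,118,84); r=robot.move_l(p,40,o,until_force=15); robot.sleep(.3)
s,im=wpic('w7');print(r,s['time_s'],s['force'].round(1),s['tcp_rot'],s['tool_pos'])
cv2.imwrite('pics/w7z.png',cv2.resize(im[150:250,220:340],None,fx=6,fy=6,interpolation=cv2.INTER_NEAREST))
g=cv2.cvtColor(im,cv2.COLOR_BGR2GRAY)
for v in (190,200,206,212,218,222,228): print(v,*g[v,266:310])
E
```

```text
False 18.45 [-0.8  0.6 -0.3] [ 1.79998944e+02  7.24057667e-03 -2.44987671e+01] [469.82167335  52.0598448   83.96372275]
190 189 191 191 193 190 168 110 106 172 189 190 189 189 190 190 191 189 191 189 190 189 189 185 179 181 182 181 181 179 165 163 182 193 193 192 191 191 191 189 188 190 189 190 188
200 190 190 189 190 188 187 188 188 188 190 190 191 192 193 186 135 63 42 43 42 41 41 41 84 150 176 183 183 181 181 164 121 129 173 185 185 185 184 185 185 185 186 188 187
206 191 191 192 192 192 192 191 189 190 190 189 189 188 190 186 155 95 48 40 41 43 40 42 44 102 166 182 183 182 181 179 157 134 171 187 189 189 189 190 189 189 188 188 187
212 184 184 186 188 188 188 188 187 187 186 187 185 185 186 186 179 133 68 40 40 40 43 45 39 50 110 170 183 183 182 181 171 140 118 127 140 147 147 145 145 138 121 108 103
218 119 118 118 118 117 118 117 117 117 118 118 118 119 121 119 118 101 69 39 41 38 40 41 41 36 73 139 173 182 182 182 180 164 124 112 119 114 120 133 142 142 143 141 133
222 116 118 119 119 117 116 119 118 119 119 118 119 120 117 120 118 114 88 57 44 43 44 43 45 49 54 110 169 183 182 182 180 174 153 131 123 120 120 113 117 133 141 141 142
228 118 118 121 120 120 120 121 121 121 119 121 121 119 121 120 120 119 119 119 119 120 119 119 120 120 121 121 145 172 182 182 183 181 167 137 122 119 121 121 121 118 113 126 137
```

View pics/w7z.png

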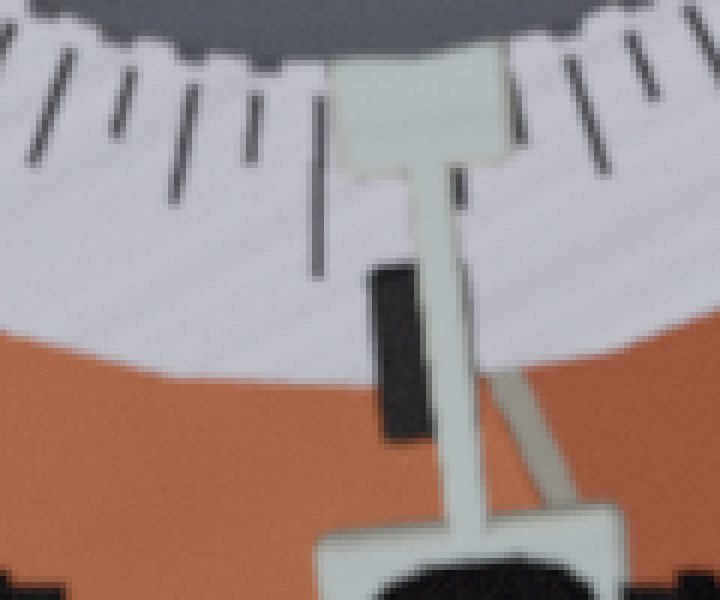

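```bash
python3 - <<'E'
from h import *
c=robot.calibration('wrist'); s=dict(np.load('pics/w7.npz'))
for uv in [(292.3,190),(295.6,222),(296.2,228)]: print('neck',uv,pang(uv,51,s,c))
for uv in [(281.3,200),(282.3,212),(283.2,222)]: a,r=pang(uv,43,s,c); print('tab left',uv,a,r,'centre',a+np.degrees(np.arcsin(5/r)))
E
```

```text
neck (292.3, 190) (np.float64(-17.820485687047913), np.float64(78.9698478504015))
neck (295.6, 222) (np.float64(-17.8411944119641), np.float64(97.50595688380037))
neck (296.2, 228) (np.float64(-17.85015910632876), np.float64(101.10918155766082))
tab left (281.3, 200) -22.270598430228226 86.36190762433966 centre -18.95155198449285
tab left (282.3, 212) -22.06647193646649 93.60841965124426 centre -19.004618129101683
tab left (283.2, 222) -21.893641064853842 99.77852217398086 centre -19.02129014488092
```

```bash
python3 - <<'E'
from h import *
p,o=at(-25.65,118,84); r=robot.move_l(p,20,o,until_force=15); robot.sleep(.4)
s,im=wpic('w8');print(r,s['time_s'],s['force'].round(1),s['tcp_rot'],s['tool_pos'])
cv2.imwrite('pics/w8z.png',cv2.resize(im[150:250,220:340],None,fx=6,fy=6,interpolation=cv2.INTER_NEAREST))
g=cv2.cvtColor(im,cv2.COLOR_BGR2GRAY)
for v in (190,200,206,212,218,222,228): print(v,*g[v,276:310])
E
```

```text
False 19.1667 [-1.4 -2.4  0.7] [ 1.79975118e+02  2.23999776e-02 -2.56518811e+01] [470.6858603   54.14230128  83.93836835]
190 129 177 189 188 188 189 189 190 190 189 189 190 186 180 179 180 180 181 178 167 161 179 190 191 191 191 191 190 189 189 189 188 187 189
200 188 189 188 189 191 192 191 176 118 57 36 40 42 86 150 175 182 181 181 179 164 120 63 35 70 136 176 185 185 185 184 185 186 186
206 190 189 188 190 187 188 189 184 149 87 45 39 38 42 98 165 182 182 182 181 178 162 111 52 38 105 172 189 189 189 189 189 189 187
212 187 185 186 184 185 184 184 186 178 131 65 39 43 35 48 109 168 182 182 181 180 172 141 89 43 42 73 100 126 139 140 141 140 136
218 117 116 117 118 118 119 119 118 119 111 77 44 37 40 37 73 132 172 181 182 181 180 165 120 64 39 59 101 119 119 117 128 139 139
222 116 119 117 119 118 119 118 119 119 114 90 63 46 48 52 58 110 168 182 182 181 181 175 154 116 93 99 112 121 120 120 113 115 132
228 119 120 119 120 120 120 119 120 120 119 119 118 117 118 121 119 121 142 172 181 182 183 179 168 140 122 118 119 120 119 120 121 121 120
```

View pics/w8z.png

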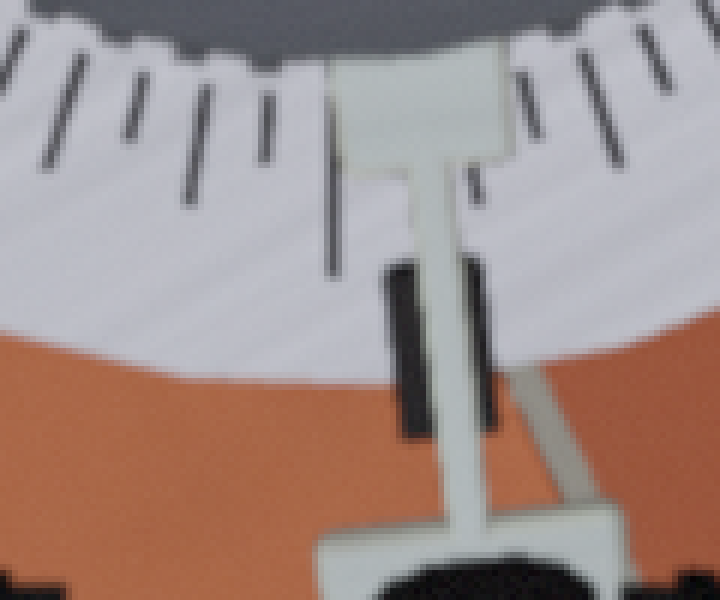

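```bash
python3 - <<'E'
from h import *
c=robot.calibration('wrist'); s=dict(np.load('pics/w8.npz'))
for uv in [(292.3,190),(295.6,222),(296.2,228)]: print('neck',uv,pang(uv,51,s,c))
for l,rr,v in [(284.0,300.7,200),(285.0,301.1,206),(285.8,302,212),(286,302.2,218)]:
    a,r=pang((l,v),43,s,c); b,r2=pang((rr,v),43,s,c); print(v,a,b,(a+b)/2,r, np.radians(b-a)*r)
E
```

```text
neck (292.3, 190) (np.float64(-18.886495970486493), np.float64(79.07038561484725))
neck (295.6, 222) (np.float64(-18.92364104270844), np.float64(97.60501614412416))
neck (296.2, 228) (np.float64(-18.93509657496701), np.float64(101.20808712515785))
200 -22.310878844496752 -16.04092860751939 -19.175903726008073 86.52973358772371 9.469059121362665
206 -22.06129477392601 -16.22471193228704 -19.143003353106526 90.15229212770726 9.183596520348546
212 -21.899174112095675 -16.2233606528134 -19.061267382454538 93.81055285600635 9.293026520413388
218 -21.95293025249713 -16.456496344664405 -19.204713298580767 97.4888616376532 9.352191196192061
```

```bash
python3 - <<'E'
from h import *
p,o=at(-25.83,118,84); robot.move_l(p,10,o,until_force=15); robot.sleep(.3)
wpic('w9a')
p,o=at(-19.1,118,84); robot.move_l(p,40,o); 
p,o=at(-19.1,118,125); robot.move_l(p,60,o); robot.sleep(.3)
s,im=wpic('w9');print(s['time_s'],s['force'].round(1),s['tcp_rot'],s['tool_pos'])
cv2.imwrite('pics/w9z.png',cv2.resize(im[130:230,215:335],None,fx=6,fy=6,interpolation=cv2.INTER_NEAREST))
g=cv2.cvtColor(im,cv2.COLOR_BGR2GRAY)
for v in range(166,206,4): print(v,*g[v,258:298])
E
```

```text
21.45 [ 0.6 -0.6 -0.9] [ 1.79970140e+02  3.00202177e-02 -1.91003037e+01] [465.66028537  41.74829954 124.70362797]
166 190 191 192 188 161 117 137 172 183 185 184 184 184 183 182 181 181 183 181 178 171 178 184 173 161 162 178 183 181 179 187 191 190 188 188 190 191 191 190 190
170 189 189 191 181 134 109 164 185 189 189 188 191 190 193 192 189 184 181 181 176 170 181 189 173 118 115 173 190 191 190 189 189 189 188 188 188 188 189 190 190
174 189 190 188 170 116 118 177 191 192 192 191 190 190 191 189 187 184 181 181 177 168 180 190 189 185 184 185 188 189 189 190 192 192 193 192 193 190 190 191 189
178 192 191 184 145 103 152 183 191 190 190 190 187 180 177 178 181 183 183 180 178 167 172 180 187 191 193 193 191 191 190 191 190 190 189 190 189 191 189 190 189
182 190 191 190 187 185 187 188 189 189 184 150 90 47 39 99 166 184 183 183 179 161 107 51 32 100 171 189 189 189 189 191 187 188 188 186 187 184 185 186 185
186 189 190 191 191 193 192 193 193 192 186 149 90 45 43 96 165 182 182 183 180 162 108 53 31 96 169 186 186 186 186 186 186 186 187 187 188 189 189 190 190
190 191 190 191 190 188 190 189 189 191 188 165 111 53 43 95 162 182 182 183 181 161 110 49 35 98 172 188 189 188 189 191 191 189 190 189 189 188 188 187 188
194 178 182 184 187 187 186 186 186 188 183 161 107 53 38 79 144 175 183 182 179 162 111 51 46 106 172 186 188 186 185 184 181 180 179 178 177 178 177 176 175
198 116 116 118 116 117 116 119 119 118 117 102 68 41 43 80 143 175 183 183 180 162 109 53 38 68 104 111 127 135 142 142 139 124 111 103 105 105 104 105 104
202 118 118 118 118 118 119 120 120 118 119 102 67 42 37 75 140 174 182 184 181 163 109 55 40 68 108 119 118 131 138 141 141 140 132 114 107 107 104 105 104
```

View pics/w9z.png

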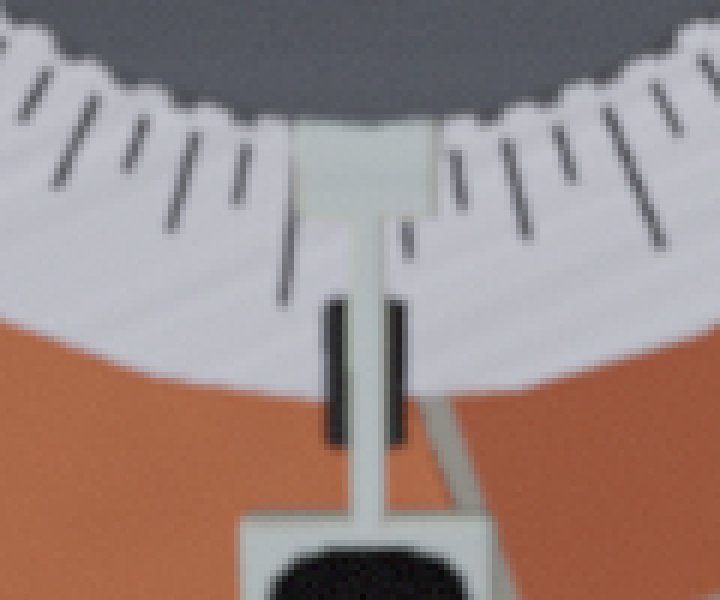

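The lever neck is centred on the tab in w9: at row 186 the tab spans about 268.6–282.3 and the neck about 272.2–279. I'll retract and do a final check.

```bash
python3 - <<'E'
from h import *
p,o=at(-19.1,118,230); robot.move_l(p,150,o)
robot.sleep(.3); s,im=wpic('w10'); 
robot.move_pose([300,250,260],[180,0,-15])
t=robot.read_camera('top'); cv2.imwrite('pics/t2.png',cv2.resize(t[130:290,190:410],None,fx=3.6,fy=3.6,interpolation=cv2.INTER_CUBIC))
print(robot.get_state()['time_s'])
E
```

```text
23.7917
```

View pics/t2.png

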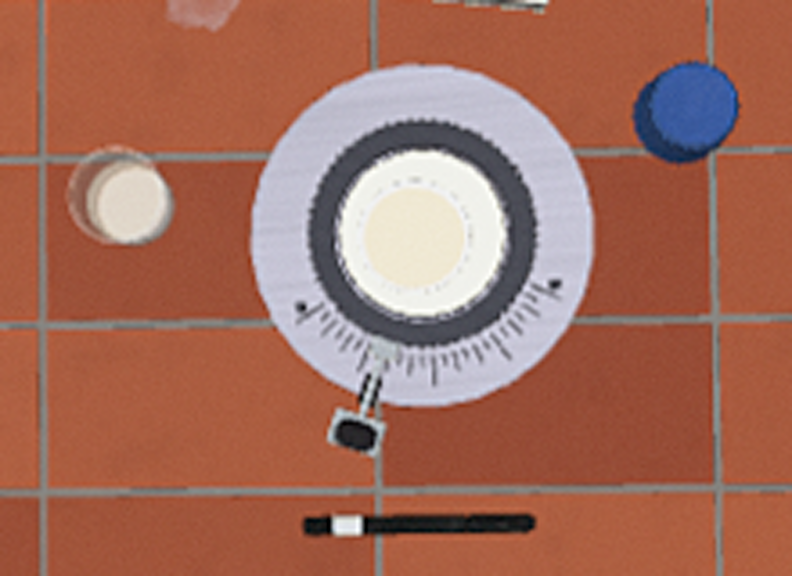

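The lever neck (370,390) lies centrally over the tab, which is at the same pixel as before. The beaker, knob, pen and dish are unchanged.

```bash
python3 -c "
from bench import robot
robot.sleep(.3); print(robot.sign_off())"
```

```text
the job is handed in; nothing more can be done
None
```

The iris ring is set: the lever's neck stands centrally over the index tab, and I handed the job in at about 24 s of the 53 s allowed.

- **How it was done:** I held the fingers open at 50 mm, one on each side of the grip, so they never pinched it. The left finger pushed the lever to the right stop, where the wrist picture showed the neck against the stop post. The right finger then pushed it back left in small steps, without overshooting, before I lifted the hand away.
- **Centring check:** In the wrist picture taken with the fingers clear of the grip, the neck's centre was about 0.2 px from the tab's centre, roughly 0.15 mm.
- **Other objects:** In the final top picture the tab, dish, beaker, knob and pen were where they started.
- **What did not go to plan:**
  - At the right stop the 10 N force stop did not trigger, because each short step raised the force by less than that. The fingers ended up pressing with about 41 N. That load was on the fingers, not the gripper's body, and well below the 120 N wrist limit.
  - One force stop also fired early, when the fingers came off the right stop. The lever was still at its post, so I simply carried on.

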